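Slide the top coaster onto the serving board and set the cup on it

ROBOT

A 7-joint arm with a two-finger parallel gripper is mounted at the origin on the work surface. World frame = base frame: x ahead of the robot, y to its left, z up, the work surface at z = 0. Lengths are in m, angles in degrees, forces in N, time in s.
With the tool pointing down it reaches from about 0.425 to 0.875 m from the base axis. Payload 4.7 kg.
Tool frame: the origin (TCP) lies at the very end of the fingers, on their centre line; the grasp point (between the pads) lies 19 mm behind it; z points along the fingers, y is the direction in which the jaws open and shut (so a half turn about z gives the same grasp; the last joint's range is limited). The gripper opens to 85 mm and grips with 20 to 120 N. Pads are 22 mm wide; open, the fingers measure 114 mm over their backs; the gripper's body (76 mm by 85 mm) begins 54 mm behind the grasp point. The pads swing forward as they close: fully open they stand 13 mm farther back than shut.
Start: joints at [-76.312, 18.392, -4.016, 83.108, 1.295, 78.541, -3.26], TCP at [0.145, 0.634, 0.231] pointing down, gripper open.
Joint ranges: [-163.93, 163.93], [-17.29, 119.83], [-79.2, 71.16], [3.27, 140.29], [-89.18, 269.18], [5.43, 117.66], [-154.24, 154.24]. Speed limits (degrees/s): [147.25, 147.25, 180, 180, 180, 180, 180].

INTERFACE

Orientations are given as a 3x3 rotation matrix whose columns are the frame's x, y, z axes.
In Python, from plant import arm, eyes, job gives the robot as it stands.
- The arm moves only by the tool apply_moves, never from a script. Its argument "rows" is a list of rows, each an object with "fingers": the opening, from 0 (shut) to 1 (fully open); "dp": the shift along the world's x, y, z in cm, a list of three; "rotation": the turn, a rotation vector about the world's x, y, z in rad, a list of three. In form: [{"fingers": fingers, "dp": [dx, dy, dz], "rotation": [ax, ay, az]}, ...]. A call has 1 to 12 rows; each row shifts and turns the pose as measured when the row begins; what a row does not reach is not made up. A row lasts 1/10 s, in which the tool goes at most 50 mm and 8.59 degrees, less where a joint would pass 70% of its speed; a pose out of reach is approached as far as the arm can. A call is refused whole if a number of a shift passes 5 or a number of a turn 0.15, either way. A call with a gripper value outside its range is refused whole. The fingers move at their own pace and stop on an object; "squeeze" is the grip in N (left out, the last holds). Time passes only in rows, so rows that do not move let the fingers close. It gives the time, the measured TCP pose, the force and the opening at its end, in the units of the state.
- arm.get_state(): the state, without advancing time (a new reading comes with each control period).
- eyes.capture(name): name is "side" or "top" or "wrist"; returns (picture, depth): 384x512x3 uint8, red, green, blue; 384x512 float32, m along the optical axis (not along the pixel's ray), 0 where there is no reading.
- eyes.calibration(name): a dict with "K" (3x3 intrinsics, pixels), "R" (3x3) and "t" (3): a world point X has camera coordinates R X + t. Camera axes: x right, y down, z forward; pixel columns grow to the right and rows downward; lengths in m; the calibration is good to about 2 mm. A picture is of the moment at which its call begins: read the wrist's pose just before it. calibration takes no time and is no camera call; for the wrist camera it gives the pose at the moment of the call.
- job.sign_off(): hands the job in, once; it reports no verdict.
The state is a dict: "t": time; "q": joint angles; "qvel": joint speeds; "effort": joint torques, N m; "tcp_pos": TCP position; "eef_rot": TCP orientation; "force": force on the tool from outside, world axes, zero at the start; "torque": the same for the moment, N m; "finger_gap": opening from 0.0 (shut) to 1.0 (fully open).
Only numpy, scipy, OpenCV 4.12 (cv2) and the standard library are available. Lean on these libraries where they do the work, as an engineer would, in place of code of your own. Each camera call takes 0.05 s, during which the arm holds its last target. There are 200 camera calls.

TASK

Slide the top (terracotta) coaster sideways off the stack, straight across onto the wooden serving board beside it and home against the board's rubber-lined rail, and press it there for about a second with a steady push of about 10 N so that it beds flush; never push or press it hard (over 18 N), do not lift it, and leave the other four coasters where they are. Then stand the blue cup upright in the middle of that coaster and leave everything else on the console alone.

Things in the scene. Friction and masses are not known exactly. Their poses are not given: they have to be found in the camera images.
- coaster_top: Terracotta glazed tile coaster, 95 x 95 x 7 mm, about 0.15 kg, loose on top of the stack of five (top face about 35 mm above the console), too wide to grip. Origin: centre of its underside, x and y along its sides, about parallel to the board's. Sliding it takes about 1 N. Its edge is low: find the pushing height by touching its top lightly, readings are too coarse.
- coaster1: White glazed tile coaster, 95 x 95 x 7 mm, 0.15 kg, number 1 from below of the four that stay in the stack; loose. Origin: centre of its underside.
- coaster2: White glazed tile coaster, 95 x 95 x 7 mm, 0.15 kg, number 2 from below of the four that stay in the stack; loose. Origin: centre of its underside.
- coaster3: White glazed tile coaster, 95 x 95 x 7 mm, 0.15 kg, number 3 from below of the four that stay in the stack; loose. Origin: centre of its underside.
- coaster4: White glazed tile coaster, 95 x 95 x 7 mm, 0.15 kg, number 4 from below of the four that stay in the stack; loose. Origin: centre of its underside.
- board: Pale wooden board, fixed, 150 mm (x) by 140 mm (y), top face 26.5 mm above the console, 1.5 mm below the underside of the top coaster on the stack. Origin: centre of its underside. The rail stands on its -y end. The stack stands beyond the open edge (y = +70 mm), centre at about y = +132 mm, gap about 15 mm.
- rail: Dark wooden rail lined with black rubber on its inner (+y) face, fixed on the board's top face along its whole -y end, 150 mm long (x), 15 mm thick (y), 14 mm high (lining 12 mm). It does not give; of a push on the coaster all but about 1 N (sliding friction) reaches it. Origin: centre of its underside; axes as the board's; inner face at y = +7.5 mm, which is y = -55 mm in the board's frame.
- seat (a point): Foot of the rail's inner face, at mid-width, on the board's top face; axes as the board's. A coaster that is home against the rail has its centre at y = +47.5 mm from here.
- cup_blue: Blue ceramic cup without handle, 65 mm tall, 60 mm across at the rim, 58 mm at 20 mm height, 48 mm at the foot, wall 4 mm, 0.16 kg. Stands on the dark wooden tray. Origin: centre of its underside, z up.
- cup_white: White ceramic cup of the same shape, standing on the same tray about 110 mm from the blue one along the tray's x; which of the two stands nearer the robot varies. Leave alone. Origin: centre of its underside.
- tray: Dark wooden tray, fixed, 230 mm (its x) by 120 mm (its y), inner floor 6 mm above the console, rim 16 mm high. Origin: centre of its underside.
- caddy: Aluminium tea caddy with twist cap, 76 mm across, 112 mm tall. Leave alone. Origin: centre of its underside.
- candy: Gold plastic candy tray with domed cover, 190 mm across, 108 mm tall. Leave alone. Origin: centre of its underside.
- pitcher: Glass pitcher, 100 mm across, 175 mm tall, handle to its +y reaching 85 mm out. Leave alone. Origin: centre of its underside.
Things that resemble listed ones, but are neither listed nor needed, are in the scene too. What is shaped like the cup_blue but yellow is not meant.

How it is judged:
By the outcome, as a careful person would: the job done as asked, in the order asked, and still so for the second after the job is handed in, with the robot touching nothing.
It also fails if it takes over 72 s, if anything falls off the work surface, if the arm or the gripper's body presses on something with over 40 N, if the wrist force passes 120 N, or if a joint passes its speed limit or range.

## Working session

There is one attempt and no reset: what is moved stays moved. The work goes in short steps, Python scripts to look and compute and a tool call to move; the robot and the scene stay as the last step left them, time stands still between calls to the robot, and variables do not carry over. Pictures are saved under pics/ and viewed, about 8 in all and at most 12, crops included, and the job is handed in when it is done.

Besides the shell and the picture viewer there is one more tool, called after "Emit:" in YAML: its name, and indented under it one key for each argument. apply_moves: Moves the arm, as the interface text tells. Its arguments: {"type":"object","properties":{"rows":{"type":"array","items":{"type":"object","properties":{"fingers":{"type":"number"},"dp":{"type":"array","items":{"type":"number"}},"rotation":{"type":"array","items":{"type":"number"}}}}},"squeeze":{"type":"number"}},"required":["rows"]}

```bash
ls; mkdir -p pics
python3 - <<'E'
from plant import arm, eyes
import cv2, numpy as np
s=arm.get_state()
print({k:np.round(v,3).tolist() for k,v in s.items()})
for n in("side","top"):
    p,d=eyes.capture(n); cv2.imwrite(f"pics/{n}0.png",p[:,:,::-1]); np.save(f"pics/{n}0d.npy",d)
    c=eyes.calibration(n); print(n,{k:np.round(v,4).tolist() for k,v in c.items()})
E
```

```text
pics
{'t': 0.0, 'q': [-76.312, 18.44, -4.017, 83.174, 1.294, 78.54, -3.26], 'qvel': [-0.01, -0.068, 0.11, 0.049, -0.06, -0.049, 0.021], 'effort': [-0.0, -49.36, -0.382, -31.434, 0.013, 0.011, -0.0], 'tcp_pos': [0.145, 0.633, 0.23], 'eef_rot': [[-0.975, 0.223, -0.0], [0.223, 0.975, -0.002], [-0.0, -0.002, -1.0]], 'force': [0.455, 0.796, 0.626], 'torque': [-0.02, -0.018, 0.005], 'finger_gap': 1.003}
side {'K': [[380.5019, 0.0, 254.9517], [0.0, 380.5019, 188.4596], [0.0, 0.0, 1.0]], 'R': [[-0.9747, -0.2231, 0.0114], [-0.1794, 0.7514, -0.635], [0.133, -0.621, -0.7725]], 't': [0.5022, 0.1009, 1.0493]}
top {'K': [[451.5697, 0.0, 261.5409], [0.0, 451.5697, 193.1156], [0.0, 0.0, 1.0]], 'R': [[-0.0125, -0.9999, -0.005], [-0.9914, 0.0131, -0.1302], [0.1302, 0.0033, -0.9915]], 't': [0.0181, 0.5098, 1.3878]}
```

View pics/top0.png

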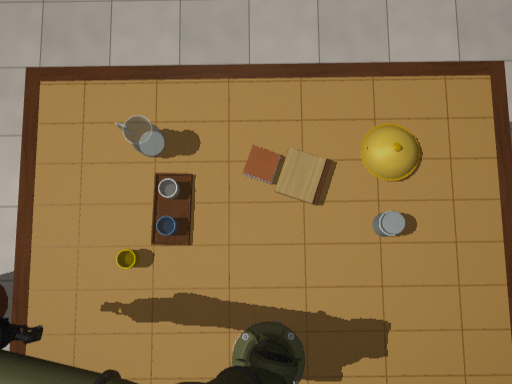

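View pics/side0.png

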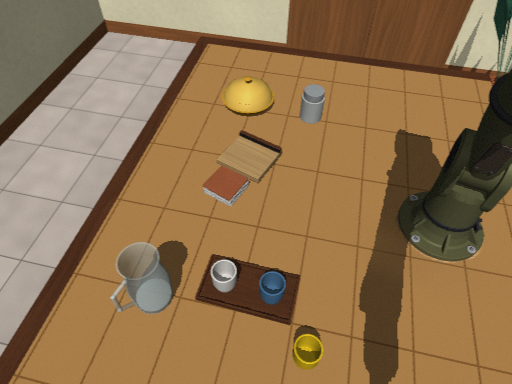

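The top view shows the terracotta coaster near (262,163), the board near (302,176) with its rail at about (323,182), and the blue cup near (166,226). The side view shows the same: coaster (227,184), board (250,158), blue cup (272,288).

```bash
cat > h.py <<'E'
import cv2, numpy as np
from plant import arm, eyes
def ray(c,px,z):
    "pixels (N,2) onto plane z, world"
    px=np.atleast_2d(np.asarray(px,float)); K,R,t=[np.asarray(c[k]) for k in("K","R","t")]
    d=np.c_[px,np.ones(len(px))]@np.linalg.inv(K).T@R; o=-R.T@t
    return o+d*((z-o[2])/d[:,2])[:,None]
def mask(p,name):
    h=cv2.cvtColor(p,cv2.COLOR_RGB2HSV); H,S,V=[h[...,i].astype(int) for i in range(3)]
    m={"terra":((H<10)|(H>174))&(S>130)&(V>90),"blue":(H>98)&(H<125)&(S>90)&(V>40),
       "board":(H>10)&(H<25)&(S>60)&(S<140)&(V>110)}[name]
    return m.astype(np.uint8)
def blob(m,roi=None):
    if roi: q=np.zeros_like(m); x0,y0,x1,y1=roi; q[y0:y1,x0:x1]=m[y0:y1,x0:x1]; m=q
    cs,_=cv2.findContours(m,cv2.RETR_EXTERNAL,cv2.CHAIN_APPROX_NONE)
    return max(cs,key=cv2.contourArea)[:,0,:]
def rect(c,px,z):
    w=ray(c,px,z)[:,:2]; return cv2.minAreaRect((w*1000).astype(np.float32))
E
python3 - <<'E'
from h import *
R={"top":dict(terra=(240,140,290,190),board=(265,140,340,210),blue=(150,210,182,242)),
   "side":dict(terra=(195,160,255,205),board=(210,130,290,182),blue=(255,265,290,306))}
for n in("top","side"):
    p=cv2.imread(f"pics/{n}0.png")[:,:,::-1].copy(); c=eyes.calibration(n); d=np.load(f"pics/{n}0d.npy")
    for o,z in(("terra",.035),("board",.0265),("blue",.071)):
        try:
            b=blob(mask(p,o),R[n][o]); print(n,o,len(b),b.min(0),b.max(0),rect(c,b,z))
            if o!="blue":
                print("  poly",np.round(ray(c,cv2.approxPolyDP(b,4,True)[:,0],z)[:,:2]*1000).tolist())
            u,v=b.mean(0).astype(int); dd=d[v,u]; X=np.array(c["R"]).T@(np.linalg.inv(c["K"])@[u,v,1]*dd-c["t"]); print("  depth pt",X.round(3))
        except Exception as e: print(n,o,e)
    h=cv2.cvtColor(p,cv2.COLOR_RGB2HSV)
    print(h[176,300] if n=="top" else h[158,248])
    x0,y0,x1,y1=(140,130,350,250) if n=="top" else (190,125,310,315)
    cv2.imwrite(f"pics/{n}c.png",cv2.resize(p[y0:y1,x0:x1,::-1],None,fx=3.5 if n=="top" else 3,fy=3.5 if n=="top" else 3,interpolation=cv2.INTER_CUBIC))
E
```

```text
top terra max() iterable argument is empty
top board 165 [273 147] [325 203] ((568.1796264648438, -108.6091537475586), (130.7200927734375, 155.89663696289062), 70.75677490234375)
  poly [[659.0, -78.0], [527.0, -25.0], [477.0, -144.0], [621.0, -192.0]]
  depth pt [ 0.567 -0.108  0.031]
top blue 48 [166 217] [175 234] ((409.2914733886719, 288.39874267578125), (25.91934585571289, 51.910037994384766), 87.47773742675781)
  depth pt [0.415 0.3   0.011]
[ 20 120 157]
side terra 205 [204 166] [246 199] ((599.5802612304688, 14.448173522949219), (92.97552490234375, 92.34498596191406), 68.96408081054688)
  poly [[626.0, -44.0], [642.0, -4.0], [615.0, -6.0], [645.0, 5.0], [655.0, 42.0], [601.0, 63.0], [579.0, 50.0], [589.0, 67.0], [573.0, 71.0], [545.0, -11.0], [579.0, -27.0], [561.0, 20.0]]
  depth pt [0.595 0.012 0.038]
side board 137 [216 136] [278 181] ((563.8402709960938, -103.82513427734375), (137.85903930664062, 155.80572509765625), 70.95855712890625)
  poly [[615.0, -190.0], [647.0, -60.0], [511.0, -19.0], [475.0, -145.0]]
  depth pt [ 0.564 -0.101  0.027]
side blue 84 [260 271] [285 303] ((403.3783874511719, 314.67047119140625), (56.7244987487793, 76.78094482421875), 12.40680980682373)
  depth pt [0.408 0.286 0.013]
[ 17 120 170]
```

View pics/topc.png

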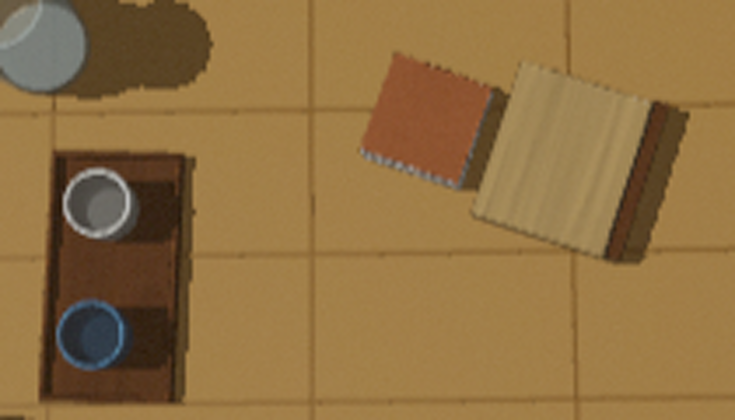

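The crop shows the coaster's four corners clearly, as well as the board with its rail along the right end (inner top edge about (655,100)-(606,258) in the crop), and both cups' rims. I'll refine the colour masks next.

```bash
python3 - <<'E'
import cv2
p=cv2.imread("pics/top0.png"); h=cv2.cvtColor(p,cv2.COLOR_BGR2HSV)
for u,v in((262,163),(255,155),(268,175),(290,165),(310,190),(255,200),(200,150),(331,170),(322,190),(166,216),(157,226),(166,226),(176,226)): print((u,v),h[v,u])
p=cv2.imread("pics/side0.png"); h=cv2.cvtColor(p,cv2.COLOR_BGR2HSV)
for u,v in((227,184),(215,190),(240,180),(262,140),(150,180),(272,276),(272,288),(272,298)): print((u,v),h[v,u])
E
python3 - <<'E'
s=open('h.py').read()
s=s.replace('((H<10)|(H>174))&(S>130)&(V>90)','((H<=11)|(H>174))&(S>150)&(V>110)').replace('(H>98)&(H<125)&(S>90)&(V>40)','(H>95)&(H<125)&(S>70)&(V>30)').replace('(S>60)&(S<140)','(S>60)&(S<136)')
open('h.py','w').write(s)
E
python3 - <<'E'
from h import *
R={"top":dict(terra=(240,140,290,190),board=(265,140,340,210),blue=(150,210,182,242)),
   "side":dict(terra=(195,160,255,205),board=(210,130,290,182),blue=(255,265,290,306))}
for n in("top","side"):
    p=cv2.imread(f"pics/{n}0.png")[:,:,::-1].copy(); c=eyes.calibration(n)
    for o,z in(("terra",.035),("board",.0265),("blue",.071)):
        try:
            m=cv2.morphologyEx(mask(p,o),cv2.MORPH_OPEN,np.ones((3,3),np.uint8)) if o!="blue" else mask(p,o)
            b=blob(m,R[n][o]); print(n,o,b.min(0),b.max(0),np.round(np.hstack([np.ravel(x) for x in rect(c,b,z)]),1),np.round(cv2.boxPoints(rect(c,b,z))).tolist())
        except Exception as e: print(n,o,e)
E
```

```text
(262, 163) [ 11 168 143]
(255, 155) [ 11 173 140]
(268, 175) [ 12 171 140]
(290, 165) [ 19 118 160]
(310, 190) [ 20 116 165]
(255, 200) [ 19 141 161]
(200, 150) [ 19 146 161]
(331, 170) [ 17 161  87]
(322, 190) [ 18 154  88]
(166, 216) [104  77  96]
(157, 226) [106  80  73]
(166, 226) [106  78  72]
(176, 226) [105  22  46]
(227, 184) [  9 163 144]
(215, 190) [ 10 166 149]
(240, 180) [  9 164 143]
(262, 140) [ 10 155  82]
(150, 180) [ 17 142 169]
(272, 276) [105 127 116]
(272, 288) [104 130 141]
(272, 298) [104 124 103]
top terra [246 164] [250 167] [598.6  53.3  12.7   9.7  89.2] [[594.0, 47.0], [603.0, 47.0], [604.0, 60.0], [594.0, 60.0]]
top board [275 147] [325 202] [ 568.7 -111.4  125.8  152.7   70.8] [[476.0, -146.0], [620.0, -196.0], [661.0, -77.0], [517.0, -27.0]]
top blue [156 216] [175 234] [411.3 304.4  58.1  54.7  89.3] [[384.0, 276.0], [438.0, 275.0], [439.0, 333.0], [384.0, 334.0]]
side terra [204 166] [246 199] [600.6  13.2  94.6  94.3  69. ] [[540.0, -14.0], [628.0, -48.0], [662.0, 40.0], [574.0, 74.0]]
side board [217 136] [277 181] [ 563.4 -103.7  138.   154.6   71.1] [[468.0, -144.0], [614.0, -194.0], [659.0, -63.0], [513.0, -13.0]]
side blue [259 271] [285 303] [404.3 314.8  59.1  76.5  13.2] [[367.0, 345.0], [384.0, 271.0], [442.0, 284.0], [424.0, 359.0]]
```

Emit:
apply_moves:
  rows:
    - {"fingers": 0.6,"dp": [3.2,-4.8,0],"rotation": [0,0,-0.12]}
    - {"fingers": 0.6,"dp": [3.2,-4.8,0],"rotation": [0,0,-0.12]}
    - {"fingers": 0.6,"dp": [3.2,-4.8,0],"rotation": [0,0,-0.12]}
    - {"fingers": 0.6,"dp": [3.2,-4.8,0],"rotation": [0,0,-0.12]}
    - {"fingers": 0.6,"dp": [3.2,-4.8,0],"rotation": [0,0,-0.12]}
    - {"fingers": 0.6,"dp": [3.2,-4.8,0],"rotation": [0,0,-0.12]}
    - {"fingers": 0.6,"dp": [3.2,-4.8,0],"rotation": [0,0,-0.12]}
    - {"fingers": 0.6,"dp": [3.2,-4.8,0],"rotation": [0,0,-0.12]}
    - {"fingers": 0.6,"dp": [3.2,-4.8,0],"rotation": [0,0,-0.12]}
    - {"fingers": 0.6,"dp": [3.2,-4.8,0],"rotation": [0,0,-0.12]}
    - {"fingers": 0.6,"dp": [3.2,-4.8,0],"rotation": [0,0,-0.12]}
    - {"fingers": 0.6,"dp": [3.2,-4.8,0],"rotation": [0,0,-0.12]}

```text
t: 1.3
tcp_pos: [0.4705, 0.1276, 0.2244]
eef_rot: [[0.136, 0.991, -0.008], [0.991, -0.136, 0.006], [0.005, -0.008, -1.0]]
force: [1.6, 0.8, -0.2]
finger_gap: 0.599
```

Emit:
apply_moves:
  rows:
    - {"fingers": 0.6,"dp": [3.2,-3.0,1],"rotation": [0,0,-0.05]}
    - {"fingers": 0.6,"dp": [3.2,-3.0,1],"rotation": [0,0,-0.05]}
    - {"fingers": 0.6,"dp": [3.2,-3.0,1],"rotation": [0,0,-0.05]}
    - {"fingers": 0.6,"dp": [2,-3.0,0],"rotation": [0,0,-0.05]}
    - {"fingers": 0.6,"dp": [0,0,0],"rotation": [0,0,0]}

```text
t: 1.8
tcp_pos: [0.5908, -0.0071, 0.2543]
eef_rot: [[0.351, 0.936, -0.006], [0.936, -0.351, 0.004], [0.001, -0.007, -1.0]]
force: [0.1, -0.1, -0.4]
finger_gap: 0.597
```

Run:
```python
from h import *
for i in range(3):
    s=arm.get_state(); print(s["t"],np.round(s["tcp_pos"],4),np.round(s["force"],2),s["finger_gap"])
    if i<2:
        n=("wrist","wrist")[i]; c=eyes.calibration(n); p,d=eyes.capture(n)
cv2.imwrite("pics/w1.png",p[:,:,::-1]); np.save("pics/w1d.npy",d)
np.savez("pics/w1c.npz",**c); print({k:np.round(v,3).tolist() for k,v in c.items()}); print(np.round(s["eef_rot"],3))
```

```text
1.8 [ 0.5908 -0.0071  0.2543] [ 0.08 -0.06 -0.42] 0.5971480115684741
1.85 [ 0.59   -0.0041  0.2542] [-0.65  0.67 -1.16] 0.5998620922692708
1.9 [ 0.5893 -0.0015  0.254 ] [-0.41  0.73 -0.07] 0.6024333692595245
{'K': [[269.693, 0.0, 258.455], [0.0, 269.693, 190.361], [0.0, 0.0, 1.0]], 'R': [[0.938, -0.347, -0.009], [-0.327, -0.893, 0.309], [-0.115, -0.287, -0.951]], 't': [-0.552, 0.142, 0.468]}
[[ 0.344  0.939 -0.008]
 [ 0.939 -0.344  0.008]
 [ 0.004 -0.01  -1.   ]]
```

View pics/w1.png

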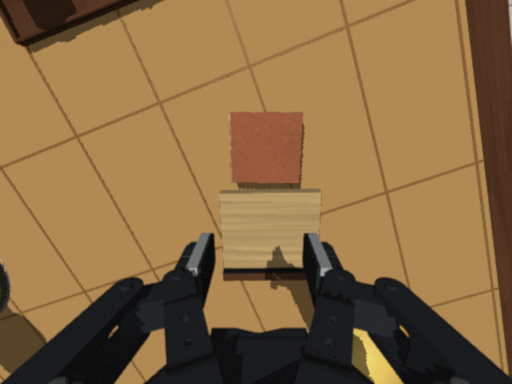

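The wrist view shows the coaster at (230,113)-(302,184), the board's open edge at row ~190 and the rubber lining at row ~270, with both fingers outside the coaster.

```bash
sed -i 's/(H<=11)|(H>174))&(S>150)/(H<=14)|(H>174))\&(S>152)/' h.py
python3 - <<'E'
from h import *
def go(n,p,c,R):
    for o,z in(("terra",.035),("board",.0265)):
        m=cv2.morphologyEx(mask(p,o),cv2.MORPH_OPEN,np.ones((3,3),np.uint8))
        b=blob(m,R[o]); r=rect(c,b,z); print(n,o,b.min(0),b.max(0),np.round(np.hstack([np.ravel(x) for x in r]),1),np.round(cv2.boxPoints(r)).tolist())
        # board's sides: straight lines through edges
c=eyes.calibration("wrist"); p,d=eyes.capture("wrist"); s=arm.get_state(); print(s["tcp_pos"])
hs=cv2.cvtColor(p,cv2.COLOR_RGB2HSV)
for u,v in((265,150),(240,205),(300,205),(265,250),(150,150)): print(hs[v,u])
K=np.linalg.inv(c["K"])
for u,v in((265,150),(265,215),(265,250)):
    print("h",(np.array(c["R"]).T@(K@[u,v,1]*d[v,u]-c["t"])).round(3))
go("w",p,c,dict(terra=(210,90,330,200),board=(205,175,335,285)))
p=cv2.imread("pics/top0.png")[:,:,::-1].copy()
go("top",p,eyes.calibration("top"),dict(terra=(240,140,290,190),board=(265,140,340,210)))
E
```

```text
[5.88851089e-01 2.02450950e-04 2.53982803e-01]
[ 10 157 151]
[ 19 110 174]
[ 19 110 178]
[ 19 111 193]
[ 17 135 177]
h [0.601 0.015 0.034]
h [ 0.568 -0.078  0.026]
h [ 0.548 -0.134  0.025]
w terra [233 114] [303 184] [604.4  12.9  92.7  92.6  68.8] [[544.0, -14.0], [631.0, -47.0], [664.0, 39.0], [578.0, 73.0]]
w board [219 187] [323 269] [ 569.3 -104.1  134.4  156.2   71.3] [[474.0, -143.0], [622.0, -193.0], [665.0, -66.0], [517.0, -15.0]]
top terra [244 146] [278 180] [606.6  11.1  94.9  92.9  68. ] [[546.0, -16.0], [632.0, -50.0], [667.0, 38.0], [581.0, 72.0]]
top board [275 147] [325 202] [ 568.7 -111.4  125.8  152.7   70.8] [[476.0, -146.0], [620.0, -196.0], [661.0, -77.0], [517.0, -27.0]]
```

Emit:
apply_moves:
  rows:
    - {"fingers": 0.6,"dp": [0.7,0.8,-4.5],"rotation": [-0.004,-0.004,0.006]}
    - {"fingers": 0.6,"dp": [0.7,0.8,-4.5],"rotation": [-0.004,-0.004,0.006]}
    - {"fingers": 0.6,"dp": [0.7,0.8,-4.5],"rotation": [-0.004,-0.004,0.006]}
    - {"fingers": 0.6,"dp": [0,0,-4.0],"rotation": [0,0,0]}
    - {"fingers": 0.6,"dp": [0,0,-1.5],"rotation": [0,0,0]}
    - {"fingers": 0.6,"dp": [0,0,0],"rotation": [0,0,0]}
    - {"fingers": 0.6,"dp": [0,0,0],"rotation": [0,0,0]}

```text
t: 2.65
tcp_pos: [0.6062, 0.0401, 0.0609]
eef_rot: [[0.304, 0.953, 0.007], [0.953, -0.304, 0.008], [0.01, 0.004, -1.0]]
force: [-0.2, 0.6, 1.2]
finger_gap: 0.6
```

Emit:
apply_moves:
  rows:
    - {"fingers": 0.6,"dp": [-0.2,-0.7,-0.8],"rotation": [-0.008,0.006,-0.015]}
    - {"fingers": 0.6,"dp": [0,-0.3,-0.5],"rotation": [0,0,-0.005]}
    - {"fingers": 0.6,"dp": [0,0,0],"rotation": [0,0,0]}
    - {"fingers": 0.6,"dp": [0,0,0],"rotation": [0,0,0]}

```text
t: 3.05
tcp_pos: [0.6082, 0.0293, 0.0532]
eef_rot: [[0.325, 0.946, 0.01], [0.946, -0.325, 0.002], [0.005, 0.009, -1.0]]
force: [0.5, -0.1, 0.4]
finger_gap: 0.595
```

Emit:
apply_moves:
  rows:
    - {"fingers": 0.6,"dp": [0,0,-0.4],"rotation": [-0.002,0.006,-0.002]}
    - {"fingers": 0.6,"dp": [0,0,-0.3],"rotation": [0,0,0]}
    - {"fingers": 0.6,"dp": [0,0,-0.2],"rotation": [0,0,0]}
    - {"fingers": 0.6,"dp": [0,0,0],"rotation": [0,0,0]}

```text
t: 3.45
tcp_pos: [0.609, 0.0291, 0.0445]
eef_rot: [[0.328, 0.945, 0.006], [0.945, -0.328, -0.0], [0.002, 0.005, -1.0]]
force: [0.6, -1.0, 0.5]
finger_gap: 0.6
```

Emit:
apply_moves:
  rows:
    - {"fingers": 0.6,"dp": [0,0,-0.25],"rotation": [0,0.003,0]}
    - {"fingers": 0.6,"dp": [0,0,-0.15],"rotation": [0,0,0]}
    - {"fingers": 0.6,"dp": [0,0,0],"rotation": [0,0,0]}

```text
t: 3.75
tcp_pos: [0.6089, 0.0293, 0.0399]
eef_rot: [[0.328, 0.945, 0.002], [0.945, -0.328, -0.0], [0.0, 0.002, -1.0]]
force: [0.3, 0.7, 0.5]
finger_gap: 0.598
```

Emit:
apply_moves:
  rows:
    - {"fingers": 0.6,"dp": [0,0,-0.1],"rotation": [0,0,0]}
    - {"fingers": 0.6,"dp": [0,0,-0.1],"rotation": [0,0,0]}

```text
t: 3.95
tcp_pos: [0.6089, 0.0293, 0.0379]
eef_rot: [[0.328, 0.945, 0.002], [0.945, -0.328, -0.0], [0.001, 0.002, -1.0]]
force: [0.0, 0.5, -0.3]
finger_gap: 0.599
```

Emit:
apply_moves:
  rows:
    - {"fingers": 0.6,"dp": [0,0,-0.1],"rotation": [0,0,0]}

```text
t: 4.05
tcp_pos: [0.609, 0.0293, 0.0368]
eef_rot: [[0.328, 0.945, 0.002], [0.945, -0.328, -0.0], [0.001, 0.002, -1.0]]
force: [-1.4, 0.0, -0.4]
finger_gap: 0.6
```

Emit:
apply_moves:
  rows:
    - {"fingers": 0.6,"dp": [0,0,-0.1],"rotation": [0,0,0]}

```text
t: 4.15
tcp_pos: [0.609, 0.0293, 0.0358]
eef_rot: [[0.328, 0.945, 0.002], [0.945, -0.328, -0.0], [0.001, 0.002, -1.0]]
force: [-0.1, 1.1, 0.1]
finger_gap: 0.598
```

Emit:
apply_moves:
  rows:
    - {"fingers": 0.6,"dp": [0,0,-0.1],"rotation": [0,0,0]}

```text
t: 4.25
tcp_pos: [0.609, 0.0293, 0.0347]
eef_rot: [[0.328, 0.945, 0.002], [0.945, -0.328, -0.0], [0.001, 0.002, -1.0]]
force: [0.3, -0.0, 0.9]
finger_gap: 0.598
```

Emit:
apply_moves:
  rows:
    - {"fingers": 0.6,"dp": [0,0,-0.1],"rotation": [0,0,0]}

```text
t: 4.35
tcp_pos: [0.609, 0.0293, 0.0336]
eef_rot: [[0.328, 0.945, 0.002], [0.945, -0.328, -0.0], [0.001, 0.002, -1.0]]
force: [0.9, 0.8, 0.7]
finger_gap: 0.601
```

Emit:
apply_moves:
  rows:
    - {"fingers": 0.6,"dp": [0,0,-0.1],"rotation": [0,0,0]}

```text
t: 4.45
tcp_pos: [0.609, 0.0293, 0.0326]
eef_rot: [[0.328, 0.945, 0.002], [0.945, -0.328, -0.0], [0.001, 0.002, -1.0]]
force: [-0.5, -1.0, 0.7]
finger_gap: 0.598
```

Emit:
apply_moves:
  rows:
    - {"fingers": 0.6,"dp": [0,0,-0.1],"rotation": [0,0,0]}

```text
t: 4.55
tcp_pos: [0.609, 0.0293, 0.0319]
eef_rot: [[0.328, 0.945, 0.002], [0.945, -0.328, 0.0], [0.001, 0.002, -1.0]]
force: [-3.0, -0.3, 8.5]
finger_gap: 0.599
```

Emit:
apply_moves:
  rows:
    - {"fingers": 0.6,"dp": [0,0,-0.1],"rotation": [0,0,0]}

```text
t: 4.65
tcp_pos: [0.6091, 0.0293, 0.0319]
eef_rot: [[0.328, 0.945, 0.002], [0.945, -0.328, 0.001], [0.001, 0.001, -1.0]]
force: [-3.8, 0.4, 9.9]
finger_gap: 0.595
```

Emit:
apply_moves:
  rows:
    - {"fingers": 0.6,"dp": [0,0,1.0],"rotation": [0,0,0]}
    - {"fingers": 0.6,"dp": [0,0,1.0],"rotation": [0,0,0]}
    - {"fingers": 0.6,"dp": [0.9,2.4,0],"rotation": [0,0,0]}
    - {"fingers": 0.6,"dp": [0.7,2.0,0],"rotation": [0,0,0]}
    - {"fingers": 0.6,"dp": [0.3,0.7,0],"rotation": [0,0,0]}
    - {"fingers": 0.6,"dp": [0,0,0],"rotation": [0,0,0]}
    - {"fingers": 0.6,"dp": [0,0,0],"rotation": [0,0,0]}

```text
t: 5.35
tcp_pos: [0.63, 0.0795, 0.057]
eef_rot: [[0.33, 0.944, 0.006], [0.944, -0.33, 0.0], [0.002, 0.006, -1.0]]
force: [0.1, -1.1, 0.1]
finger_gap: 0.596
```

Emit:
apply_moves:
  rows:
    - {"fingers": 0.6,"dp": [0,0,-1.0],"rotation": [0,0.004,0.002]}
    - {"fingers": 0.6,"dp": [0,0,-0.7],"rotation": [0,0,0]}
    - {"fingers": 0.6,"dp": [0,0,-0.4],"rotation": [0,0,0]}
    - {"fingers": 0.6,"dp": [0,0,0],"rotation": [0,0,0]}
    - {"fingers": 0.6,"dp": [0,0,0],"rotation": [0,0,0]}

```text
t: 5.85
tcp_pos: [0.6283, 0.0751, 0.0331]
eef_rot: [[0.333, 0.943, -0.001], [0.943, -0.333, -0.002], [-0.002, -0.0, -1.0]]
force: [-0.9, -0.1, 1.0]
finger_gap: 0.599
```

Emit:
apply_moves:
  rows:
    - {"fingers": 0.6,"dp": [0.15,0.4,-0.2],"rotation": [0,0,0.003]}
    - {"fingers": 0.6,"dp": [0,0,-0.2],"rotation": [0,0,0]}
    - {"fingers": 0.6,"dp": [0,0,-0.15],"rotation": [0,0,0]}
    - {"fingers": 0.6,"dp": [0,0,0],"rotation": [0,0,0]}

```text
t: 6.25
tcp_pos: [0.6303, 0.0796, 0.0275]
eef_rot: [[0.33, 0.944, -0.0], [0.944, -0.33, -0.002], [-0.002, 0.0, -1.0]]
force: [-0.4, -0.5, 0.0]
finger_gap: 0.598
```

Emit:
apply_moves:
  rows:
    - {"fingers": 0.6,"dp": [-0.13,-0.38,-0.05],"rotation": [0,0,0]}
    - {"fingers": 0.6,"dp": [-0.13,-0.38,0],"rotation": [0,0,0]}
    - {"fingers": 0.6,"dp": [-0.13,-0.38,0],"rotation": [0,0,0]}
    - {"fingers": 0.6,"dp": [-0.13,-0.38,0],"rotation": [0,0,0]}
    - {"fingers": 0.6,"dp": [-0.13,-0.38,0],"rotation": [0,0,0]}
    - {"fingers": 0.6,"dp": [-0.13,-0.38,0],"rotation": [0,0,0]}
    - {"fingers": 0.6,"dp": [-0.13,-0.38,0],"rotation": [0,0,0]}
    - {"fingers": 0.6,"dp": [-0.13,-0.38,0],"rotation": [0,0,0]}

```text
t: 7.05
tcp_pos: [0.6192, 0.0472, 0.0273]
eef_rot: [[0.329, 0.944, 0.0], [0.944, -0.329, -0.001], [-0.001, 0.001, -1.0]]
force: [-0.1, 0.6, 0.0]
finger_gap: 0.596
```

Run:
```python
from h import *
for n in ("side","wrist"):
    c=eyes.calibration(n); p,d=eyes.capture(n); cv2.imwrite(f"pics/{n}2.png",p[:,:,::-1])
    m=cv2.morphologyEx(mask(p,"terra"),cv2.MORPH_OPEN,np.ones((3,3),np.uint8))
    b=blob(m,(195,130,290,205) if n=="side" else (200,90,340,290)); print(n,b.min(0),b.max(0),rect(c,b,.035))
a=cv2.imread("pics/side2.png")[120:215,180:300]; a=cv2.resize(a,None,fx=5,fy=5,interpolation=cv2.INTER_CUBIC); cv2.imwrite("pics/side2c.png",a)
```

```text
side [237 168] [250 179] ((557.2286376953125, -30.241544723510742), (38.5128288269043, 43.13008117675781), 13.489115715026855)
wrist [226 265] [308 289] ((617.5346069335938, 27.954875946044922), (16.52884864807129, 48.24739456176758), 70.7402114868164)
```

View pics/side2c.png

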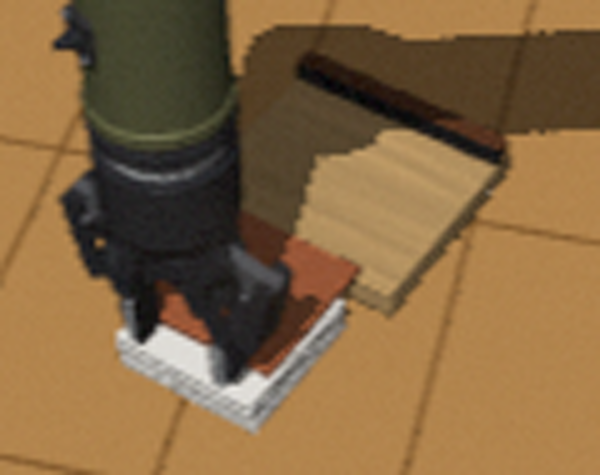

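The crop shows the terracotta coaster sliding ahead of both fingertips, with the white stack undisturbed. I'll keep pushing.

Emit:
apply_moves:
  rows:
    - {"fingers": 0.6,"dp": [-0.17,-0.47,0],"rotation": [0,0,0]}
    - {"fingers": 0.6,"dp": [-0.17,-0.47,0],"rotation": [0,0,0]}
    - {"fingers": 0.6,"dp": [-0.17,-0.47,0],"rotation": [0,0,0]}
    - {"fingers": 0.6,"dp": [-0.17,-0.47,0],"rotation": [0,0,0]}
    - {"fingers": 0.6,"dp": [-0.17,-0.47,0],"rotation": [0,0,0]}
    - {"fingers": 0.6,"dp": [-0.17,-0.47,0],"rotation": [0,0,0]}
    - {"fingers": 0.6,"dp": [-0.17,-0.47,0],"rotation": [0,0,0]}
    - {"fingers": 0.6,"dp": [-0.17,-0.47,0],"rotation": [0,0,0]}
    - {"fingers": 0.6,"dp": [-0.17,-0.47,0],"rotation": [0,0,0]}
    - {"fingers": 0.6,"dp": [-0.17,-0.47,0],"rotation": [0,0,0]}

```text
t: 8.15
tcp_pos: [0.6013, -0.003, 0.0279]
eef_rot: [[0.329, 0.944, 0.002], [0.944, -0.329, 0.0], [0.001, 0.002, -1.0]]
force: [0.3, 1.0, -1.3]
finger_gap: 0.596
```

Emit:
apply_moves:
  rows:
    - {"fingers": 0.6,"dp": [-0.17,-0.47,-0.06],"rotation": [0,0,0]}
    - {"fingers": 0.6,"dp": [-0.17,-0.47,-0.06],"rotation": [0,0,0]}
    - {"fingers": 0.6,"dp": [-0.17,-0.47,-0.01],"rotation": [0,0,0]}
    - {"fingers": 0.6,"dp": [-0.17,-0.47,-0.01],"rotation": [0,0,0]}
    - {"fingers": 0.6,"dp": [-0.17,-0.47,-0.01],"rotation": [0,0,0]}
    - {"fingers": 0.6,"dp": [-0.17,-0.47,-0.01],"rotation": [0,0,0]}
    - {"fingers": 0.6,"dp": [-0.17,-0.47,0],"rotation": [0,0,0]}
    - {"fingers": 0.6,"dp": [-0.17,-0.47,0],"rotation": [0,0,0]}
    - {"fingers": 0.6,"dp": [0,0,0],"rotation": [0,0,0]}

```text
t: 9.05
tcp_pos: [0.5866, -0.0448, 0.0266]
eef_rot: [[0.33, 0.944, 0.002], [0.944, -0.33, 0.0], [0.001, 0.002, -1.0]]
force: [0.2, -0.3, 0.1]
finger_gap: 0.595
```

Run:
```python
from h import *
for n in ("side",):
    c=eyes.calibration(n); p,d=eyes.capture(n)
    a=p[120:215,180:300,::-1]; a=cv2.resize(a,None,fx=5,fy=5,interpolation=cv2.INTER_CUBIC); cv2.imwrite("pics/side3c.png",a)
s=arm.get_state(); print(s["tcp_pos"],s["force"])
```

```text
[ 0.58661386 -0.04445563  0.02649192] [-0.34395514 -0.01317868 -0.38397175]
```

View pics/side3c.png

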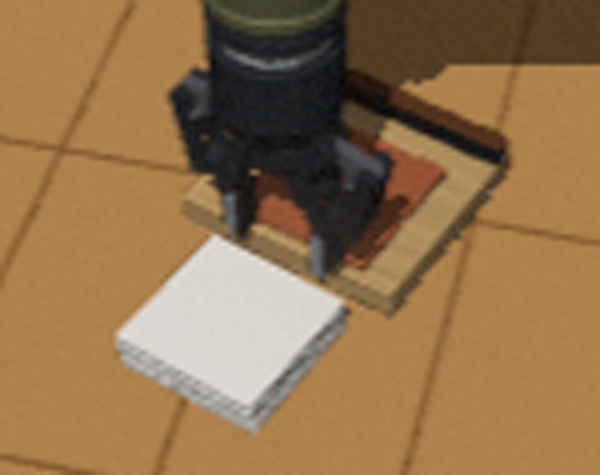

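Now the coaster lies flat on the board ahead of the fingers, about 25 mm from the rail, and the white stack is still square.

Emit:
apply_moves:
  rows:
    - {"fingers": 0.6,"dp": [-0.13,-0.38,-0.03],"rotation": [0,0,0]}
    - {"fingers": 0.6,"dp": [-0.13,-0.38,-0.03],"rotation": [0,0,0]}
    - {"fingers": 0.6,"dp": [-0.13,-0.38,0],"rotation": [0,0,0]}
    - {"fingers": 0.6,"dp": [-0.1,-0.28,0],"rotation": [0,0,0]}
    - {"fingers": 0.6,"dp": [-0.03,-0.09,0],"rotation": [0,0,0]}

```text
t: 9.6
tcp_pos: [0.5814, -0.0596, 0.0259]
eef_rot: [[0.328, 0.945, 0.003], [0.945, -0.328, 0.001], [0.002, 0.002, -1.0]]
force: [0.2, 0.7, 0.2]
finger_gap: 0.6
```

Emit:
apply_moves:
  rows:
    - {"fingers": 0.6,"dp": [-0.03,-0.09,0],"rotation": [0,0,0]}
    - {"fingers": 0.6,"dp": [-0.03,-0.09,0],"rotation": [0,0,0]}

```text
t: 9.8
tcp_pos: [0.5808, -0.0615, 0.0259]
eef_rot: [[0.328, 0.945, 0.003], [0.945, -0.328, 0.001], [0.002, 0.002, -1.0]]
force: [0.8, 0.3, 0.6]
finger_gap: 0.601
```

Emit:
apply_moves:
  rows:
    - {"fingers": 0.6,"dp": [-0.03,-0.09,0],"rotation": [0,0,0]}
    - {"fingers": 0.6,"dp": [-0.03,-0.09,0],"rotation": [0,0,0]}
    - {"fingers": 0.6,"dp": [-0.03,-0.09,0],"rotation": [0,0,0]}

```text
t: 10.1
tcp_pos: [0.5799, -0.064, 0.0259]
eef_rot: [[0.328, 0.945, 0.003], [0.945, -0.328, 0.001], [0.002, 0.002, -1.0]]
force: [1.1, -0.0, 0.4]
finger_gap: 0.6
```

Emit:
apply_moves:
  rows:
    - {"fingers": 0.6,"dp": [-0.02,-0.06,0],"rotation": [0,0,0]}
    - {"fingers": 0.6,"dp": [-0.02,-0.06,0],"rotation": [0,0,0]}
    - {"fingers": 0.6,"dp": [-0.02,-0.06,0],"rotation": [0,0,0]}

```text
t: 10.4
tcp_pos: [0.5792, -0.0659, 0.0259]
eef_rot: [[0.328, 0.945, 0.003], [0.945, -0.328, 0.002], [0.002, 0.002, -1.0]]
force: [-0.5, 1.0, 0.3]
finger_gap: 0.598
```

Emit:
apply_moves:
  rows:
    - {"fingers": 0.6,"dp": [-0.02,-0.06,0],"rotation": [0,0,0]}
    - {"fingers": 0.6,"dp": [-0.02,-0.06,0],"rotation": [0,0,0]}
    - {"fingers": 0.6,"dp": [-0.02,-0.06,0],"rotation": [0,0,0]}

```text
t: 10.7
tcp_pos: [0.5787, -0.0675, 0.0259]
eef_rot: [[0.328, 0.945, 0.003], [0.945, -0.328, 0.002], [0.003, 0.002, -1.0]]
force: [1.6, 2.1, 0.2]
finger_gap: 0.595
```

Emit:
apply_moves:
  rows:
    - {"fingers": 0.6,"dp": [-0.02,-0.06,0],"rotation": [0,0,0]}
    - {"fingers": 0.6,"dp": [-0.02,-0.06,0],"rotation": [0,0,0]}

```text
t: 10.9
tcp_pos: [0.5788, -0.0676, 0.0259]
eef_rot: [[0.327, 0.945, 0.004], [0.945, -0.327, 0.003], [0.004, 0.002, -1.0]]
force: [0.6, 2.8, 0.1]
finger_gap: 0.599
```

Emit:
apply_moves:
  rows:
    - {"fingers": 0.6,"dp": [-0.02,-0.06,0],"rotation": [0,0,0]}
    - {"fingers": 0.6,"dp": [-0.02,-0.06,0],"rotation": [0,0,0]}

```text
t: 11.1
tcp_pos: [0.5788, -0.0676, 0.0259]
eef_rot: [[0.327, 0.945, 0.004], [0.945, -0.327, 0.005], [0.006, 0.003, -1.0]]
force: [1.0, 4.1, 0.2]
finger_gap: 0.598
```

Emit:
apply_moves:
  rows:
    - {"fingers": 0.6,"dp": [-0.03,-0.1,0],"rotation": [-0.001,0.001,0]}
    - {"fingers": 0.6,"dp": [-0.03,-0.1,0],"rotation": [-0.001,0.001,0]}

```text
t: 11.3
tcp_pos: [0.5788, -0.0676, 0.026]
eef_rot: [[0.326, 0.945, 0.003], [0.945, -0.326, 0.005], [0.006, 0.001, -1.0]]
force: [2.5, 4.4, -1.0]
finger_gap: 0.601
```

Emit:
apply_moves:
  rows:
    - {"fingers": 0.6,"dp": [-0.05,-0.14,0],"rotation": [-0.001,0.001,0]}
    - {"fingers": 0.6,"dp": [-0.05,-0.14,0],"rotation": [-0.001,0.001,0]}

```text
t: 11.5
tcp_pos: [0.5787, -0.0676, 0.026]
eef_rot: [[0.325, 0.946, 0.003], [0.946, -0.325, 0.006], [0.007, 0.0, -1.0]]
force: [1.9, 5.3, 0.0]
finger_gap: 0.602
```

Emit:
apply_moves:
  rows:
    - {"fingers": 0.6,"dp": [-0.06,-0.17,0],"rotation": [-0.001,0,0]}
    - {"fingers": 0.6,"dp": [-0.06,-0.17,0],"rotation": [-0.001,0,0]}

```text
t: 11.7
tcp_pos: [0.5787, -0.0676, 0.0261]
eef_rot: [[0.323, 0.946, 0.004], [0.946, -0.323, 0.008], [0.009, 0.002, -1.0]]
force: [2.6, 5.8, -0.3]
finger_gap: 0.598
```

Emit:
apply_moves:
  rows:
    - {"fingers": 0.6,"dp": [-0.09,-0.26,0],"rotation": [-0.002,0,0]}
    - {"fingers": 0.6,"dp": [-0.09,-0.26,0],"rotation": [-0.002,0,0]}

```text
t: 11.9
tcp_pos: [0.5787, -0.0677, 0.0263]
eef_rot: [[0.322, 0.947, 0.007], [0.947, -0.322, 0.01], [0.012, 0.003, -1.0]]
force: [2.8, 7.2, -0.9]
finger_gap: 0.6
```

Emit:
apply_moves:
  rows:
    - {"fingers": 0.6,"dp": [-0.12,-0.36,-0.02],"rotation": [-0.004,0.002,0]}
    - {"fingers": 0.6,"dp": [-0.12,-0.36,-0.02],"rotation": [-0.004,0.002,0]}

```text
t: 12.1
tcp_pos: [0.5786, -0.0676, 0.0263]
eef_rot: [[0.319, 0.948, 0.007], [0.948, -0.319, 0.01], [0.012, 0.003, -1.0]]
force: [3.6, 9.1, -0.5]
finger_gap: 0.599
```

Emit:
apply_moves:
  rows:
    - {"fingers": 0.6,"dp": [-0.12,-0.36,-0.02],"rotation": [-0.004,0.002,0]}
    - {"fingers": 0.6,"dp": [-0.12,-0.36,-0.02],"rotation": [-0.004,0.002,0]}
    - {"fingers": 0.6,"dp": [-0.12,-0.36,-0.02],"rotation": [-0.004,0.002,0]}

```text
t: 12.4
tcp_pos: [0.5786, -0.0675, 0.0262]
eef_rot: [[0.315, 0.949, 0.006], [0.949, -0.315, 0.011], [0.012, 0.002, -1.0]]
force: [3.2, 9.3, -0.7]
finger_gap: 0.598
```

Emit:
apply_moves:
  rows:
    - {"fingers": 0.6,"dp": [-0.12,-0.36,-0.02],"rotation": [-0.004,0.002,0]}
    - {"fingers": 0.6,"dp": [-0.12,-0.36,-0.02],"rotation": [-0.004,0.002,0]}
    - {"fingers": 0.6,"dp": [-0.12,-0.36,-0.02],"rotation": [-0.004,0.002,0]}

```text
t: 12.7
tcp_pos: [0.5786, -0.0674, 0.0262]
eef_rot: [[0.311, 0.95, 0.005], [0.95, -0.311, 0.011], [0.012, 0.001, -1.0]]
force: [3.1, 9.8, 0.2]
finger_gap: 0.596
```

Emit:
apply_moves:
  rows:
    - {"fingers": 0.6,"dp": [-0.12,-0.36,-0.02],"rotation": [-0.004,0.002,-0.006]}
    - {"fingers": 0.6,"dp": [-0.12,-0.36,-0.02],"rotation": [-0.004,0.002,-0.006]}
    - {"fingers": 0.6,"dp": [-0.12,-0.36,-0.02],"rotation": [-0.004,0.002,-0.006]}

```text
t: 13.0
tcp_pos: [0.5787, -0.0677, 0.0263]
eef_rot: [[0.324, 0.946, 0.005], [0.946, -0.324, 0.011], [0.012, 0.001, -1.0]]
force: [2.8, 8.4, 0.1]
finger_gap: 0.595
```

Emit:
apply_moves:
  rows:
    - {"fingers": 0.6,"dp": [-0.12,-0.36,-0.02],"rotation": [-0.004,0.002,-0.006]}
    - {"fingers": 0.6,"dp": [-0.12,-0.36,-0.02],"rotation": [-0.004,0.002,-0.006]}
    - {"fingers": 0.6,"dp": [-0.12,-0.36,-0.02],"rotation": [-0.004,0.002,-0.006]}

```text
t: 13.3
tcp_pos: [0.5788, -0.0678, 0.0263]
eef_rot: [[0.335, 0.942, 0.004], [0.942, -0.335, 0.01], [0.011, 0.001, -1.0]]
force: [3.5, 8.1, 0.3]
finger_gap: 0.603
```

Emit:
apply_moves:
  rows:
    - {"fingers": 0.6,"dp": [-0.13,-0.39,-0.02],"rotation": [-0.004,0.002,-0.001]}
    - {"fingers": 0.6,"dp": [-0.13,-0.39,-0.02],"rotation": [-0.004,0.002,-0.001]}
    - {"fingers": 0.6,"dp": [-0.13,-0.39,-0.02],"rotation": [-0.004,0.002,-0.001]}
    - {"fingers": 0.6,"dp": [-0.13,-0.39,-0.02],"rotation": [-0.004,0.002,-0.001]}

```text
t: 13.7
tcp_pos: [0.5787, -0.0678, 0.0262]
eef_rot: [[0.328, 0.945, 0.003], [0.945, -0.328, 0.01], [0.011, -0.0, -1.0]]
force: [3.6, 9.3, 0.7]
finger_gap: 0.597
```

Emit:
apply_moves:
  rows:
    - {"fingers": 0.6,"dp": [-0.13,-0.39,-0.02],"rotation": [-0.004,0.002,-0.002]}
    - {"fingers": 0.6,"dp": [-0.13,-0.39,-0.02],"rotation": [-0.004,0.002,-0.002]}
    - {"fingers": 0.6,"dp": [-0.13,-0.39,-0.02],"rotation": [-0.004,0.002,-0.002]}
    - {"fingers": 0.6,"dp": [-0.13,-0.39,-0.02],"rotation": [-0.004,0.002,-0.002]}
    - {"fingers": 0.6,"dp": [-0.13,-0.39,-0.02],"rotation": [-0.004,0.002,-0.002]}
    - {"fingers": 0.6,"dp": [-0.13,-0.39,-0.02],"rotation": [-0.004,0.002,-0.002]}
    - {"fingers": 0.6,"dp": [-0.13,-0.39,-0.02],"rotation": [-0.004,0.002,-0.002]}

```text
t: 14.4
tcp_pos: [0.5787, -0.0678, 0.0262]
eef_rot: [[0.326, 0.945, 0.002], [0.945, -0.326, 0.012], [0.012, -0.002, -1.0]]
force: [3.5, 7.7, -0.1]
finger_gap: 0.601
```

Emit:
apply_moves:
  rows:
    - {"fingers": 0.6,"dp": [0.1,0.3,0.05],"rotation": [-0.004,0,0]}
    - {"fingers": 0.6,"dp": [0.16,0.47,0.1],"rotation": [0,0,0]}
    - {"fingers": 0.6,"dp": [0,0,2.0],"rotation": [0,0,0]}
    - {"fingers": 0.6,"dp": [-0.5,1.5,4.5],"rotation": [0,0,0.1]}
    - {"fingers": 0.6,"dp": [-2,4.5,4.5],"rotation": [0,0,0.1]}
    - {"fingers": 0.8,"dp": [-3,4.5,3],"rotation": [0,0,0.1]}
    - {"fingers": 0.8,"dp": [-3,4.5,0],"rotation": [0,0,0.1]}
    - {"fingers": 1,"dp": [-3,4.5,0],"rotation": [0,0,0.1]}
    - {"fingers": 1,"dp": [-2,4.5,0],"rotation": [0,0,0.05]}
    - {"fingers": 1,"dp": [0,0,0],"rotation": [0,0,0]}

```text
t: 15.4
tcp_pos: [0.45, 0.1536, 0.1571]
eef_rot: [[-0.224, 0.975, 0.003], [0.975, 0.224, -0.013], [-0.013, -0.0, -1.0]]
force: [0.0, -0.5, 0.1]
finger_gap: 1.003
```

```bash
cat >> h.py <<'E'
def look(n,o,z,roi,op=True):
    c=eyes.calibration(n); p,d=eyes.capture(n); m=mask(p,o)
    if op: m=cv2.morphologyEx(m,cv2.MORPH_OPEN,np.ones((3,3),np.uint8))
    b=blob(m,roi); r=rect(c,b,z); print(n,o,b.min(0),b.max(0),np.round(np.hstack([np.ravel(x) for x in r]),1)); return p,c,b
E
python3 - <<'E'
from h import *
s=arm.get_state(); print(s["tcp_pos"],s["eef_rot"].round(3) if hasattr(s["eef_rot"],"round") else s["eef_rot"],s["q"])
p,c,b=look("top","terra",.0335,(260,140,330,210)); cv2.imwrite("pics/top4.png",p[:,:,::-1])
p,c,b=look("side","terra",.0335,(200,125,295,190)); cv2.imwrite("pics/side4.png",p[:,:,::-1])
# cup rim: ellipse of all blue outline in top0
p=cv2.imread("pics/top0.png")[:,:,::-1].copy(); c=eyes.calibration("top")
for q in (p,):
    h=cv2.cvtColor(q,cv2.COLOR_RGB2HSV); m=((h[...,0]>95)&(h[...,0]<125)&(h[...,1]>60)).astype(np.uint8)
    b=blob(m,(145,205,190,245)); w=ray(c,b,.071)[:,:2].astype(np.float32)*1000; print("cup",b.min(0),b.max(0),cv2.minEnclosingCircle(w),cv2.fitEllipse(w))
E
```

```text
[0.45000266 0.15364895 0.1571293 ] [[-0.224  0.975  0.003]
 [ 0.975  0.224 -0.013]
 [-0.013 -0.    -1.   ]] [-45.54890096  -0.4233474   22.99254099 113.35966219   0.98169631
  67.16211369  -9.99397198]
top terra [287 160] [322 194] [ 559.9 -124.5   92.    92.4   70.6]
side terra [233 139] [254 165] [ 579.3 -120.2   63.9  112.6   10.3]
cup [156 216] [175 235] ((410.3529968261719, 303.86395263671875), 29.811838150024414) ((410.5306701660156, 303.5546875), (56.02711868286133, 57.76233673095703), 172.15542602539062)
```

Run:
```python
from h import *
s=arm.get_state(); print(np.round(s["tcp_pos"],4))
c=eyes.calibration("wrist"); p,d=eyes.capture("wrist")
h=cv2.cvtColor(p,cv2.COLOR_RGB2HSV); m=((h[...,0]>95)&(h[...,0]<125)&(h[...,1]>60)&(h[...,2]>40)).astype(np.uint8)
b=blob(m); print(b.min(0),b.max(0))
cv2.imwrite("pics/w5.png",p[:,:,::-1])
w=ray(c,b,.071)[:,:2]*1000; print(cv2.fitEllipse(w.astype(np.float32)))
```

```text
[0.4527 0.1478 0.1571]
[213   0] [282  33]
((414.9079284667969, 282.26416015625), (21.790929794311523, 50.68581771850586), 101.72154998779297)
```

View pics/w5.png

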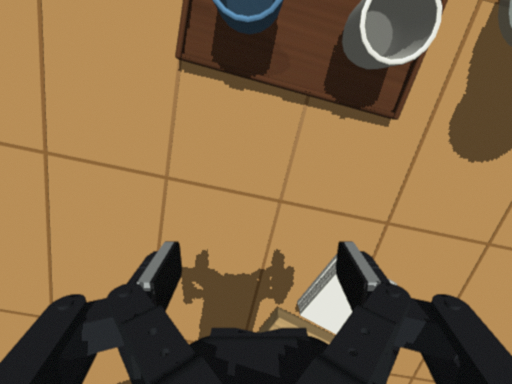

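The wrist view cuts off the blue cup at the top (247,10), and the white cup stands to its right. I'll move closer and re-measure.

Emit:
apply_moves:
  rows:
    - {"fingers": 1,"dp": [-1.5,2.5,1],"rotation": [0.003,0,-0.08]}
    - {"fingers": 1,"dp": [-1.5,2.5,1],"rotation": [0.004,0,-0.08]}
    - {"fingers": 1,"dp": [-1,2.0,0],"rotation": [0,0,-0.05]}
    - {"fingers": 1,"dp": [0,0,0],"rotation": [0,0,0]}
    - {"fingers": 1,"dp": [0,0,0],"rotation": [0,0,0]}

```text
t: 16.05
tcp_pos: [0.4183, 0.2062, 0.1765]
eef_rot: [[0.027, 1.0, 0.001], [1.0, -0.027, -0.016], [-0.016, 0.001, -1.0]]
force: [-0.0, -0.6, 0.3]
finger_gap: 0.998
```

Run:
```python
from h import *
for i in range(2):
    c=eyes.calibration("wrist"); s=arm.get_state(); print(np.round(s["tcp_pos"],4)); p,d=eyes.capture("wrist")
h=cv2.cvtColor(p,cv2.COLOR_RGB2HSV); m=((h[...,0]>95)&(h[...,0]<125)&(h[...,1]>60)&(h[...,2]>70)).astype(np.uint8)
b=blob(m); print(b.min(0),b.max(0)); cv2.imwrite("pics/w6.png",p[:,:,::-1])
w=ray(c,b,.071)[:,:2]*1000
lo=w[:,1].min(); up=w[:,1].max(); print("extent x",w[:,0].min(),w[:,0].max(),"y",lo,up)
from scipy.optimize import least_squares
# rim far side only: fit circle r=30 on hull points beyond mid
x=w[w[:,1]>np.median(w[:,1])]
r=least_squares(lambda q:np.hypot(x[:,0]-q[0],x[:,1]-q[1])-30,[410,300],loss="soft_l1"); print(r.x,np.abs(r.fun).mean()); print(np.round(s["eef_rot"],3))
```

```text
[0.4183 0.2062 0.1765]
[0.4182 0.2062 0.1764]
[210  35] [279 111]
extent x 379.5465995703981 437.56861374442497 y 277.2249343487049 336.125880922833
[408.6886218  305.43905414] 0.3780182256929464
[[ 0.028  1.     0.   ]
 [ 0.999 -0.028 -0.016]
 [-0.016  0.001 -1.   ]]
```

Emit:
apply_moves:
  rows:
    - {"fingers": 1,"dp": [-0.3,3.5,0],"rotation": [0.008,0,0.014]}
    - {"fingers": 1,"dp": [-0.3,3.5,0],"rotation": [0.008,0,0.014]}
    - {"fingers": 1,"dp": [-0.2,1.5,0],"rotation": [0,0,0]}
    - {"fingers": 1,"dp": [0,0,0],"rotation": [0,0,0]}
    - {"fingers": 1,"dp": [0,0,0],"rotation": [0,0,0]}

```text
t: 16.65
tcp_pos: [0.4143, 0.285, 0.1753]
eef_rot: [[0.012, 1.0, -0.0], [1.0, -0.012, -0.004], [-0.004, -0.0, -1.0]]
force: [0.6, 0.6, -0.0]
finger_gap: 0.997
```

Emit:
apply_moves:
  rows:
    - {"fingers": 1,"dp": [-0.25,1.0,-2],"rotation": [0.004,0,0]}
    - {"fingers": 1,"dp": [-0.25,0.9,-2],"rotation": [0,0,0]}
    - {"fingers": 1,"dp": [0,0,-1.5],"rotation": [0,0,0]}
    - {"fingers": 1,"dp": [0,0,-1],"rotation": [0,0,0]}
    - {"fingers": 1,"dp": [0,0,0],"rotation": [0,0,0]}
    - {"fingers": 1,"dp": [0,0,0],"rotation": [0,0,0]}

```text
t: 17.25
tcp_pos: [0.4135, 0.2946, 0.1095]
eef_rot: [[0.025, 1.0, 0.002], [1.0, -0.025, -0.002], [-0.002, 0.002, -1.0]]
force: [0.9, 0.2, 0.7]
finger_gap: 0.998
```

Emit:
apply_moves:
  rows:
    - {"fingers": 1,"dp": [-0.3,0.7,0],"rotation": [0,0,0]}
    - {"fingers": 1,"dp": [-0.1,0.3,0],"rotation": [0,0,0]}
    - {"fingers": 1,"dp": [0,0,0],"rotation": [0,0,0]}
    - {"fingers": 1,"dp": [0,0,0],"rotation": [0,0,0]}

```text
t: 17.65
tcp_pos: [0.4107, 0.3061, 0.1121]
eef_rot: [[0.026, 1.0, 0.005], [1.0, -0.026, 0.001], [0.001, 0.005, -1.0]]
force: [-0.8, 0.2, -0.1]
finger_gap: 1.001
```

Within 2 mm, so I'll descend slowly.

Emit:
apply_moves:
  rows:
    - {"fingers": 1,"dp": [-0.1,-0.1,-1.5],"rotation": [0,0.003,0]}
    - {"fingers": 1,"dp": [0,0,-2],"rotation": [0,0,0]}
    - {"fingers": 1,"dp": [0,0,-1.8],"rotation": [0,0,0]}
    - {"fingers": 1,"dp": [0,0,-1.0],"rotation": [0,0,0]}
    - {"fingers": 1,"dp": [0,0,-0.5],"rotation": [0,0,0]}
    - {"fingers": 1,"dp": [0,0,0],"rotation": [0,0,0]}
    - {"fingers": 1,"dp": [0,0,0],"rotation": [0,0,0]}

```text
t: 18.35
tcp_pos: [0.4091, 0.3043, 0.0392]
eef_rot: [[0.026, 1.0, 0.002], [1.0, -0.026, 0.001], [0.001, 0.002, -1.0]]
force: [0.6, -0.5, 0.1]
finger_gap: 1.001
```

Emit:
apply_moves:
  rows:
    - {"fingers": 1,"dp": [0,0,-0.7],"rotation": [0,0,0]}
    - {"fingers": 1,"dp": [0,0,-0.4],"rotation": [0,0,0]}
    - {"fingers": 1,"dp": [0,0,0],"rotation": [0,0,0]}
    - {"fingers": 0.6,"dp": [0,0,0],"rotation": [0,0,0]}
    - {"fingers": 0.6,"dp": [0,0,0],"rotation": [0,0,0]}
    - {"fingers": 0.6,"dp": [0,0,0],"rotation": [0,0,0]}
    - {"fingers": 0.6,"dp": [0,0,0],"rotation": [0,0,0]}
    - {"fingers": 0.6,"dp": [0,0,0],"rotation": [0,0,0]}
  squeeze: 30

```text
t: 19.15
tcp_pos: [0.4103, 0.3055, 0.0293]
eef_rot: [[0.025, 1.0, 0.005], [1.0, -0.025, 0.003], [0.004, 0.005, -1.0]]
force: [-0.1, -0.6, -0.2]
finger_gap: 0.676
```

Emit:
apply_moves:
  rows:
    - {"fingers": 0.4,"dp": [0,0,0],"rotation": [0,0,0]}
    - {"fingers": 0.4,"dp": [0,0,0.5],"rotation": [0,0,0]}
    - {"fingers": 0.4,"dp": [0,0,1],"rotation": [0,0,0]}
    - {"fingers": 0.4,"dp": [0,0,2],"rotation": [0,0,0]}
    - {"fingers": 0.4,"dp": [0,0,3],"rotation": [0,0,0]}
    - {"fingers": 0.4,"dp": [0,0,3],"rotation": [0,0,0]}
    - {"fingers": 0.4,"dp": [0,0,2],"rotation": [0,0,0]}
    - {"fingers": 0.4,"dp": [0,0,0],"rotation": [0,0,0]}
    - {"fingers": 0.4,"dp": [0,0,0],"rotation": [0,0,0]}

```text
t: 20.05
tcp_pos: [0.4093, 0.3038, 0.1512]
eef_rot: [[0.026, 1.0, 0.004], [1.0, -0.026, 0.003], [0.003, 0.004, -1.0]]
force: [0.5, 0.5, -1.8]
finger_gap: 0.677
```

Run:
```python
from h import *
s=arm.get_state(); print(np.round(s["tcp_pos"],4),np.round(s["force"],1),s["finger_gap"])
p,d=eyes.capture("side"); cv2.imwrite("pics/side7.png",p[:,:,::-1])
# coaster vs rail while the view is free
t,_=eyes.capture("top"); a=cv2.resize(t[130:215,235:345,::-1],None,fx=5,fy=5,interpolation=cv2.INTER_CUBIC)
b=cv2.resize(p[120:330,170:330,::-1],(360,472),interpolation=cv2.INTER_CUBIC)[:425]
cv2.imwrite("pics/s7.png",np.hstack([cv2.resize(a,(440,340)),b[:340]])) ; cv2.imwrite("pics/s7b.png",np.hstack([cv2.resize(a,(440,340)),b[85:425]]))
```

```text
[0.4093 0.3038 0.1512] [ 0.5  0.5 -1.8] 0.6770997459321564
```

View pics/s7b.png

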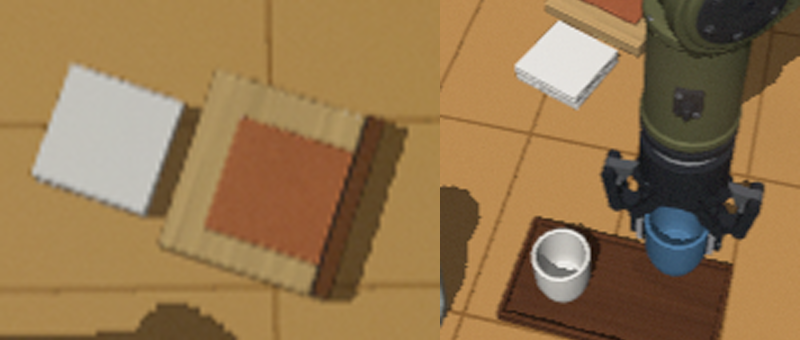

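The crop shows the coaster flush along the rail with the white stack square, and the blue cup upright in the gripper. I'll carry it over.

Emit:
apply_moves:
  rows:
    - {"fingers": 0.4,"dp": [0.6,-1.8,0],"rotation": [0,0,-0.02]}
    - {"fingers": 0.4,"dp": [1.2,-3.3,0],"rotation": [0,0,-0.025]}
    - {"fingers": 0.4,"dp": [1.2,-3.3,0],"rotation": [0,0,-0.025]}
    - {"fingers": 0.4,"dp": [1.2,-3.3,0],"rotation": [0,0,-0.025]}
    - {"fingers": 0.4,"dp": [1.2,-3.3,0],"rotation": [0,0,-0.025]}
    - {"fingers": 0.4,"dp": [1.2,-3.3,0],"rotation": [0,0,-0.025]}
    - {"fingers": 0.4,"dp": [1.2,-3.3,0],"rotation": [0,0,-0.025]}
    - {"fingers": 0.4,"dp": [1.2,-3.3,0],"rotation": [0,0,-0.025]}
    - {"fingers": 0.4,"dp": [1.2,-3.3,0],"rotation": [0,0,-0.025]}
    - {"fingers": 0.4,"dp": [1.2,-3.3,0],"rotation": [0,0,-0.025]}
    - {"fingers": 0.4,"dp": [1.2,-3.3,0],"rotation": [0,0,-0.025]}
    - {"fingers": 0.4,"dp": [0.6,-2,0],"rotation": [0,0,0]}

```text
t: 21.35
tcp_pos: [0.5316, -0.0914, 0.1358]
eef_rot: [[0.308, 0.951, -0.021], [0.951, -0.309, -0.01], [-0.016, -0.017, -1.0]]
force: [-0.6, 0.1, -1.6]
finger_gap: 0.678
```

Emit:
apply_moves:
  rows:
    - {"fingers": 0.4,"dp": [0,0,0],"rotation": [0,0,0]}
    - {"fingers": 0.4,"dp": [0,0,0],"rotation": [0,0,0]}

```text
t: 21.55
tcp_pos: [0.5293, -0.0977, 0.1337]
eef_rot: [[0.318, 0.948, -0.026], [0.948, -0.318, -0.013], [-0.021, -0.02, -1.0]]
force: [-0.3, 0.9, -1.6]
finger_gap: 0.681
```

Emit:
apply_moves:
  rows:
    - {"fingers": 0.4,"dp": [1.2,-1.0,-1],"rotation": [0.006,-0.012,0]}
    - {"fingers": 0.4,"dp": [1.2,-1.0,-1.5],"rotation": [0.006,-0.012,0]}
    - {"fingers": 0.4,"dp": [0.5,-0.4,-1.2],"rotation": [0,0,0]}
    - {"fingers": 0.4,"dp": [0,0,0],"rotation": [0,0,0]}
    - {"fingers": 0.4,"dp": [0,0,0],"rotation": [0,0,0]}

```text
t: 22.05
tcp_pos: [0.5558, -0.1171, 0.0927]
eef_rot: [[0.313, 0.95, -0.008], [0.95, -0.313, 0.003], [0.0, -0.008, -1.0]]
force: [0.9, 0.3, -1.7]
finger_gap: 0.678
```

Emit:
apply_moves:
  rows:
    - {"fingers": 0.4,"dp": [0.4,-0.6,-0.8],"rotation": [-0.003,-0.006,0]}
    - {"fingers": 0.4,"dp": [0.1,-0.2,-0.6],"rotation": [0,0,0]}
    - {"fingers": 0.4,"dp": [0,0,-0.4],"rotation": [0,0,0]}
    - {"fingers": 0.4,"dp": [0,0,0],"rotation": [0,0,0]}
    - {"fingers": 0.4,"dp": [0,0,0],"rotation": [0,0,0]}

```text
t: 22.55
tcp_pos: [0.5612, -0.1233, 0.0742]
eef_rot: [[0.31, 0.951, -0.001], [0.951, -0.31, 0.001], [0.001, -0.001, -1.0]]
force: [-0.1, -0.3, -1.9]
finger_gap: 0.681
```

Run:
```python
from h import *
s=arm.get_state(); print(np.round(s["tcp_pos"],4),np.round(s["force"],1))
c=eyes.calibration("wrist"); p,d=eyes.capture("wrist"); q,_=eyes.capture("side")
cv2.imwrite("pics/w8.png",np.hstack([p[:,60:460,::-1],cv2.resize(q[100:220,175:300,::-1],(400,384))]))
```

```text
[ 0.5612 -0.1233  0.0742] [-0.1 -0.3 -1.9]
```

View pics/w8.png

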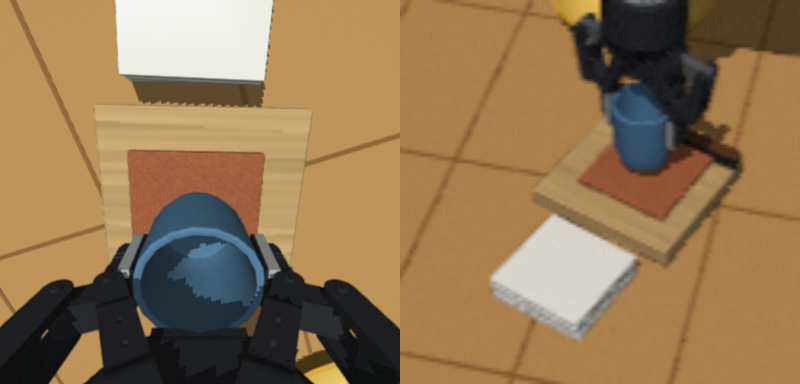

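The wrist view shows the coaster's open-side edge from about (188,151) to (325,153) in full-image pixels, with the cup nearly centred on it. I'll compute the coaster centre from that edge.

Run:
```python
from h import *
c=eyes.calibration("wrist")
w=ray(c,[[188,151],[325,153]],.0335)[:,:2]*1000; e=w[1]-w[0]; L=np.linalg.norm(e); e/=L; print(w,L,np.degrees(np.arctan2(e[1],e[0])))
n=np.array([e[1],-e[0]]); print("centre",w.mean(0)+47.5*n)
```

```text
[[529.94087233 -62.46726375]
 [618.19180586 -92.5968287 ]] 93.25244207053532 -18.850309552753664
centre [ 558.71924144 -122.48442763]
```

Emit:
apply_moves:
  rows:
    - {"fingers": 0.4,"dp": [-0.15,0,-0.5],"rotation": [0,0,0]}
    - {"fingers": 0.4,"dp": [0,0,-0.5],"rotation": [0,0,0]}
    - {"fingers": 0.4,"dp": [0,0,-0.2],"rotation": [0,0,0]}
    - {"fingers": 0.4,"dp": [0,0,-0.1],"rotation": [0,0,0]}

```text
t: 23.05
tcp_pos: [0.5599, -0.1232, 0.0608]
eef_rot: [[0.31, 0.951, 0.001], [0.951, -0.31, 0.001], [0.001, 0.0, -1.0]]
force: [-0.5, 1.0, -1.0]
finger_gap: 0.681
```

Emit:
apply_moves:
  rows:
    - {"fingers": 0.4,"dp": [0,0,-0.1],"rotation": [0,0,0]}
    - {"fingers": 0.4,"dp": [0,0,-0.1],"rotation": [0,0,0]}

```text
t: 23.25
tcp_pos: [0.5599, -0.1231, 0.0585]
eef_rot: [[0.31, 0.951, 0.0], [0.951, -0.31, 0.001], [0.001, 0.0, -1.0]]
force: [-0.4, -0.4, -0.9]
finger_gap: 0.677
```

Emit:
apply_moves:
  rows:
    - {"fingers": 0.4,"dp": [0,0,-0.06],"rotation": [0,0,0]}

```text
t: 23.35
tcp_pos: [0.5599, -0.1232, 0.0578]
eef_rot: [[0.31, 0.951, 0.0], [0.951, -0.31, 0.001], [0.001, 0.0, -1.0]]
force: [-0.1, -0.2, -0.7]
finger_gap: 0.673
```

Emit:
apply_moves:
  rows:
    - {"fingers": 0.4,"dp": [0,0,-0.06],"rotation": [0,0,0]}

```text
t: 23.45
tcp_pos: [0.56, -0.1232, 0.0572]
eef_rot: [[0.31, 0.951, 0.001], [0.951, -0.31, 0.001], [0.001, 0.0, -1.0]]
force: [0.8, -0.4, -1.9]
finger_gap: 0.673
```

Emit:
apply_moves:
  rows:
    - {"fingers": 0.4,"dp": [0,0,-0.06],"rotation": [0,0,0]}

```text
t: 23.55
tcp_pos: [0.56, -0.1232, 0.0569]
eef_rot: [[0.31, 0.951, 0.001], [0.951, -0.31, 0.001], [0.001, 0.0, -1.0]]
force: [-2.6, 0.5, 4.1]
finger_gap: 0.677
```

Emit:
apply_moves:
  rows:
    - {"fingers": 0.4,"dp": [0,0,-0.05],"rotation": [0,0,0]}

```text
t: 23.65
tcp_pos: [0.56, -0.1232, 0.0569]
eef_rot: [[0.31, 0.951, 0.0], [0.951, -0.31, 0.002], [0.002, -0.0, -1.0]]
force: [-3.1, 0.7, 5.2]
finger_gap: 0.678
```

Contact at the predicted height. Relax, then open gradually.

Emit:
apply_moves:
  rows:
    - {"fingers": 0.4,"dp": [0,0,0],"rotation": [0,0,0]}
    - {"fingers": 0.72,"dp": [0,0,0],"rotation": [0,0,0]}
    - {"fingers": 0.8,"dp": [0,0,0],"rotation": [0,0,0]}
    - {"fingers": 1,"dp": [0,0,0],"rotation": [0,0,0]}
    - {"fingers": 1,"dp": [0,0,0],"rotation": [0,0,0]}
    - {"fingers": 1,"dp": [0,0,0],"rotation": [0,0,0]}
    - {"fingers": 1,"dp": [0,0,0.5],"rotation": [0,0,0]}
    - {"fingers": 1,"dp": [0,0,1],"rotation": [0,0,0]}
    - {"fingers": 1,"dp": [0,0,2],"rotation": [0,0,0]}
    - {"fingers": 1,"dp": [0,0,3],"rotation": [0,0,0]}
    - {"fingers": 1,"dp": [0,0,4],"rotation": [0,0,0]}
    - {"fingers": 1,"dp": [0,0,4],"rotation": [0,0,0]}

```text
t: 24.85
tcp_pos: [0.5564, -0.123, 0.2043]
eef_rot: [[0.311, 0.95, -0.008], [0.95, -0.311, 0.001], [-0.002, -0.008, -1.0]]
force: [0.6, 0.7, 0.2]
finger_gap: 1.001
```

Emit:
apply_moves:
  rows:
    - {"fingers": 1,"dp": [-2,3,4],"rotation": [0,0,0]}
    - {"fingers": 1,"dp": [-3,4,0],"rotation": [0,0,0]}
    - {"fingers": 1,"dp": [-3,4,0],"rotation": [0,0,0]}
    - {"fingers": 1,"dp": [-2,4,0],"rotation": [0,0,0]}
    - {"fingers": 1,"dp": [0,4,0],"rotation": [0,0,0]}
    - {"fingers": 1,"dp": [0,3,0],"rotation": [0,0,0]}
    - {"fingers": 1,"dp": [0,0,0],"rotation": [0,0,0]}
    - {"fingers": 1,"dp": [0,0,0],"rotation": [0,0,0]}

```text
t: 25.65
tcp_pos: [0.4576, 0.0963, 0.2579]
eef_rot: [[0.318, 0.948, 0.018], [0.948, -0.318, 0.005], [0.01, 0.016, -1.0]]
force: [0.1, -1.0, -0.3]
finger_gap: 0.998
```

Run:
```python
from h import *
s=arm.get_state(); print(s["t"],np.round(s["tcp_pos"],4),np.round(s["force"],1))
p,c,b=look("top","blue",.0985,(270,140,340,215),False); t=p
w=ray(c,b,.0985)[:,:2].astype(np.float32)*1000; print("cup",cv2.minEnclosingCircle(w))
look("top","terra",.0335,(260,140,330,210))
p,_=eyes.capture("side")
cv2.imwrite("pics/end.png",np.hstack([cv2.resize(t[125:220,230:345,::-1],(400,330),interpolation=cv2.INTER_CUBIC),cv2.resize(p[90:220,160:320,::-1],(400,330),interpolation=cv2.INTER_CUBIC)]))
```

```text
25.65 [0.4576 0.0963 0.2579] [ 0.1 -1.  -0.3]
top blue [296 165] [315 183] [ 558.  -122.1   57.4   55.2   88.7]
cup ((559.1075439453125, -122.30055236816406), 30.838720321655273)
top terra [288 160] [301 189] [569.2 -92.6  32.9  93.5  81. ]
```

View pics/end.png

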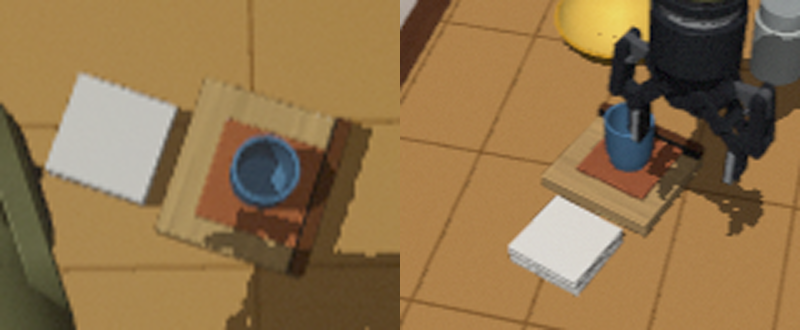

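The final views show the cup upright in the middle of the coaster, the coaster flush against the rail, the stack square, and the gripper well clear of everything. I'm handing in the job.

```bash
python3 -c "
from plant import job
print(job.sign_off())"
```

```text
the job is handed in; nothing more can be done
None
```

The coaster is home against the rail and the blue cup stands in the middle of it. I handed the job in at about 26 s; no verdict was reported.

- **Coaster:** I found the pushing height with a light touch on its top (about 10 N), then pushed it across with two fingertips to the rail. Sampled force readings were about 8.5–10.3 N for just over 2 s, longer than the one second asked. The highest reading along the push was 10.3 N, well below 18 N, though force was only read at the end of each short move.
- **Cup:** I gripped it, carried it over and set it down with about 5 N. The finger opening read 57.5 mm on a cup about 59 mm wide, but the grip held.
- **Last checks:** The top camera put the cup centre at (559, -122) mm. The wrist camera had put the coaster centre at (559, -122) mm and the top camera at (560, -125) mm, so they agree within about 3 mm. In the pictures the cup is upright, the coaster lies flush along the rail, and the white stack looks undisturbed. The gripper was clear of everything.
- **Disagreements:**
  - The coaster sits about 6 mm off the board's mid-width, because the stack itself was offset and I pushed straight across.
  - The side camera's coaster reading after the push and the top camera's last one were unusable, because something hid part of the coaster. The coaster's final seating was therefore confirmed by eye.

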